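# Key in the case lift's control desk and hold its lever on the third notch

### The job

Send up the cellar's case lift: slide the flat blade of the gate key fully home into the slot at the front of the lift's control desk, then push the sprung lever away from the slot side, notch by notch, staying about a second on the first notch and about a second on the second, and on to the third. The lift only runs while the lever is held against its spring, so finish while still holding the lever on the third notch, the key still fully home. Leave everything else on the bench where it is.

Things in the scene. Friction and masses are not known exactly. Their poses are not given: they have to be found in the camera images.
- console: the lift's control desk, a grey metal box on the bench, 250 wide (y), 200 deep (x), 94 high, turned by up to 0.3 rad. Left (y +70): drum cover with the lever; right (y -70): low aluminium lock jutting to the front, behind it a stop mushroom 128 high. Origin: at the bench, below the lever's pivot in x, midway in width. x runs from the front (slot side, towards the robot) to the back, y left, z up
- lock_mouth (a point): middle of the lower edge of the slot's mouth on the lock's front face, 32 above the bench; axes as the desk's. The level slot runs in along +x: 55 deep, 40 wide (y), 9 high, its mouth flared about 3 sideways and upward. A ledge level with its floor, 52 wide, reaches 12 out of the face, then slopes down for 9 more. Lock 72 wide, 68 high
- key_grip (a point): centre of the gate key's black bow (handle), 10 above the key's underside. Bow 50 long (x), 40 wide (y), 20 high, lying flat; from its front a flat steel blade 50 long, 36 wide, 5 thick runs along +x, underside flush with the bow's. About 130 g, balanced near the bow's front end. x towards the blade's tip, z up; turned by up to 0.6 rad. Fully home, bow meets lock face, this point 25 before it
- key_tip (a point): middle of the lower edge of the blade's tip, 75 ahead of key_grip along x and 10 below it; axes as the key's. Fully home it is 50 behind lock_mouth along x
- hoist_lever (a joint): lever angle, rad, about the desk's y: 0 at rest (leaning 0.45 to the front), grows as it is pushed to the back. Notches, felt as clicks and marked on the drum by ribs and one, two, three white pips, at 0.30, 0.60, 0.90; stop at 0.95. A spring always returns it to 0 when let go; at the knob it takes 4 N near rest, 7 N at the third notch, up to 10 N between notches
- lever_pivot (a point): the lever's pivot, 75 above the bench, in the middle of the drum cover (radius 55, 74 wide); the lever turns about the desk's y axis. At joint value q the knob's centre is at 160 * sin(q - 0.45) along the desk's x and 160 * cos(q - 0.45) above the pivot
- lever_knob (a point): centre of the black ball knob, 36 diameter, at the end of the lever's 12 thick steel stem, 160 from the pivot, about 219 above the bench at rest; z along the lever, away from the pivot
- prybar: steel case opener, a flat bar 200 long, 34 wide at its blade, 6 to 12 high, lying flat; origin under its middle. A bystander: leave it
- wine_bottle: full dark wine bottle, 75 diameter, 297 tall, standing; origin at the centre of its foot. A bystander: leave it
- tasting_glass: stemmed tasting glass, 64 diameter, 155 tall, standing; origin at the centre of its foot. A bystander: leave it
- corkscrew: folded waiter's corkscrew, 105 x 30 x 12, lying; origin under its middle. A bystander: leave it
- cork: cork, 24 diameter, 45 tall, standing on end; origin at the centre of its foot. A bystander: leave it
- padlock: brass padlock lying flat, 85 x 50 x 20; origin under the middle of its brass body. A bystander: leave it
- tape_roll: roll of packing tape lying flat, 104 outside diameter, 50 high; origin at its centre, underneath. A bystander: leave it
Not all that is in view belongs to the job. Of the things that look like the part that bears key_grip, the smaller one is meant.

How it is judged:
By the outcome, as a careful person would: the job done as asked, in the order asked, and still so for the second after the job is handed in, while the arm keeps its last pose, push and grip.
It also fails if it takes over 72 s, if anything falls off the work surface, if the arm or the gripper's body presses on something with over 40 N, if the wrist force passes 120 N, or if a joint passes its speed limit or range.

### The arm

A 6-joint arm with a two-finger parallel gripper is mounted at the origin on the work surface. World frame = base frame: x ahead of the robot, y to its left, z up, the work surface at z = 0. Lengths are in mm, angles in rad, forces in N, time in s.
With the tool pointing down it reaches from about 200 to 875 mm from the base axis. Payload 3.4 kg.
Tool frame: the origin (TCP) lies at the very end of the fingers, on their centre line; the grasp point (between the pads) lies 19 mm behind it (manip.grip_depth is the distance from the TCP to the grasp point, in mm); z points along the fingers, y is the line along which they close (so a half turn about z gives the same grasp; the last joint's range is limited). The gripper opens to 94 mm and grips with 3 to 60 N. Pads are 16 mm wide; open, the fingers measure 119 mm over their backs; the gripper's body (75 mm by 177 mm) begins 78 mm behind the grasp point.
Start: joints at [1.126, 0.276, 1.505, -0, 1.361, -0.121], TCP at [182.967, 545.15, 205.493] pointing down, gripper open.
Joint ranges: [-2.89, 2.89], [-0.75, 2.08], [0.22, 2.7], [-1.18, 4.32], [0.11, 2.71], [-2.7, 2.7]. Speed limits (rad/s): [2.57, 2.57, 3.14, 3.14, 3.14, 3.14].

### API

Orientations are given as a 3x3 rotation matrix whose columns are the frame's x, y, z axes.
In Python, from bench import manip, viewer, order gives the robot as it stands. The module is installed in compiled form; this text tells all that it offers.
- The arm moves only by the shell command python3 -m pendant 'ROWS'. ROWS is text: rows parted by semicolons, each of 7 numbers parted by spaces: the finger opening in mm, from 0 to 94, then the shift along the tool's x, y, z in mm, then the turn, a rotation vector about the tool's x, y, z in rad. In form: gripper dx dy dz ax ay az; .... A call has 1 to 20 rows; each row shifts and turns the commanded pose from where the row before left it, along the tool's axes as they then stand; what a row does not reach is not made up. A row lasts 1/8 s, in which the tool goes at most 62.5 mm and 10.7 degrees, less where a joint would pass 70% of its speed; a pose out of reach is approached as far as the arm can. A call is refused whole if a number of a shift passes 62.5 or a number of a turn 0.188, either way. A call with a gripper value outside its range is refused whole. The fingers move at their own pace and stop on an object; the grip force is fixed at half the most. Time passes only in rows, so rows that do not move let the fingers close. It gives the time, the measured TCP pose, the force, the opening and the grip force at its end, in the units of the state.
- manip.observe(): the state, without advancing time (a new reading comes with each control period).
- viewer.get_image(name): name is "scene" or "top" or "wrist"; returns a dict with "image" (480x640x3 uint8, red, green, blue), "fx", "fy", "cx", "cy" (pixels), "R" (3x3) and "t" (3): a world point X has camera coordinates R X + t; the wrist camera has in their place "tool_from_camera" (4x4, takes a point from camera to tool coordinates, whose origin is the TCP and whose axes are the flange's). Camera axes: x right, y down, z forward; pixel columns grow to the right and rows downward; lengths in mm; the calibration is good to about 2 mm. A picture is of the moment at which its call begins: read the wrist's pose just before it. There is no depth.
- order.close_job(): hands the job in; it is judged then, once.
The state is a dict: "clock": time; "joint_pos": joint angles; "joint_vel": joint speeds; "joint_torque": joint torques, N m; "eef_pos": TCP position; "ee_rot": TCP orientation; "force": force on the tool from outside, world axes, zero at the start; "ft_torque": the same for the moment, N m; "width": finger opening in mm; "grasp_force": force on a finger pad.
Only numpy, scipy, OpenCV 4.12 (cv2) and the standard library are available. Lean on these libraries where they do the work, as an engineer would, in place of code of your own. Each camera call takes 0.05 s, during which the arm holds its last target. There are 200 camera calls.

## Working session

There is one attempt and no reset: what is moved stays moved. The work goes in short steps, Python scripts to look and compute and a shell command to move; the robot and the scene stay as the last step left them, time stands still between calls to the robot, and variables do not carry over. Pictures are saved under pics/ and viewed, at most 10 in all, crops included, and the job is handed in when it is done.

```bash
mkdir -p pics
cat > h.py <<'E'
import numpy as np, cv2
from bench import manip, viewer, order
def snap(n,f):
    im=viewer.get_image(n); cv2.imwrite(f,im["image"][:,:,::-1]); return im
def cam(im,st=None):
    if "R" in im: R=np.array(im["R"]);t=np.array(im["t"])
    else:
        T=np.array(im["tool_from_camera"]);Rw=np.array(st["ee_rot"])
        Rc=Rw@T[:3,:3];c=Rw@T[:3,3]+np.array(st["eef_pos"]);R=Rc.T;t=-R@c
    return R,t,np.array([[im["fx"],0,im["cx"]],[0,im["fy"],im["cy"]],[0,0,1]])
def ray(C,p):
    R,t,K=C; d=R.T@np.linalg.inv(K)@np.array([p[0],p[1],1.]); return -R.T@t,d/np.linalg.norm(d)
def onz(C,p,z):
    c,d=ray(C,p); return c+d*(z-c[2])/d[2]
def proj(C,X):
    R,t,K=C; q=K@(R@np.array(X,float)+t); return q[:2]/q[2]
def tri(C1,p1,C2,p2):
    c1,d1=ray(C1,p1);c2,d2=ray(C2,p2)
    s=np.linalg.lstsq(np.c_[d1,-d2],c2-c1,rcond=None)[0]
    a=c1+s[0]*d1;b=c2+s[1]*d2; return (a+b)/2,np.linalg.norm(a-b)
E
python3 - <<'E'
from h import *
import pickle
s=manip.observe();print(s["clock"],s["eef_pos"],np.round(s["ee_rot"],3).tolist(),s["force"],s["width"])
d={n:cam(snap(n,f"pics/{n}0.png")) for n in("scene","top")}
pickle.dump(d,open("cams.pkl","wb"))
for n in d: print(n,ray(d[n],(320,240)))
E
```

```text
0.0 [182.71606485 544.60737713 204.63476766] [[-0.948, 0.318, -0.001], [0.318, 0.948, -0.002], [0.0, -0.002, -1.0]] [-0.58741556  0.50993666  0.33992229] 93.86279640041367
scene (array([1303.13369587,  184.5131259 ,  826.56052074]), array([-0.74664668, -0.16617149, -0.64413179]))
top (array([ 241.92904226,   -5.17740616, 1577.66432993]), array([ 0.15074001, -0.00467774, -0.98856237]))
```

View pics/top0.png

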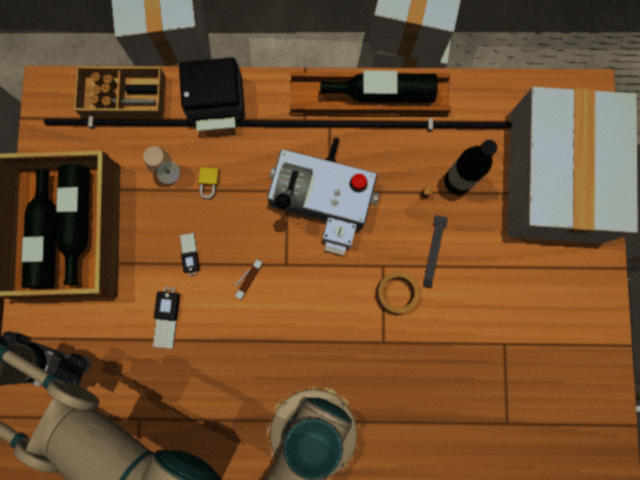

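View pics/scene0.png

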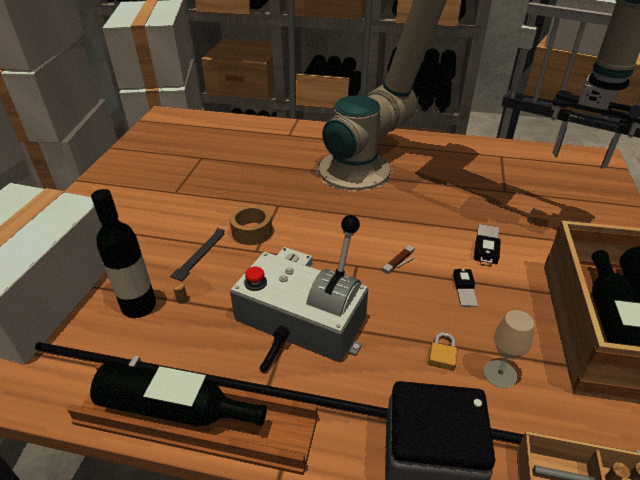

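The top view shows two candidate keys: one with its bow at about (191,264) and blade to (187,236), and a larger one with its bow at (167,305) and blade to (163,347). The first is clearly smaller, so it should be the one meant. The lock is at (340,235), the knob at (283,201) and the glass at (160,165). I'll confirm the key in an enlarged crop.

Run:
```python
from h import *
import pickle
d=pickle.load(open("cams.pkl","rb"))
a=cv2.imread("pics/top0.png");b=cv2.imread("pics/scene0.png")
A=cv2.resize(a[225:355,145:225],None,fx=4.6,fy=4.6,interpolation=cv2.INTER_CUBIC)
B=cv2.resize(b[215:315,440:512],None,fx=5.5,fy=5.5,interpolation=cv2.INTER_CUBIC)
H=598;P=lambda x:cv2.copyMakeBorder(x,0,H-x.shape[0],0,6,0)
cv2.imwrite("pics/crop1.png",np.hstack([P(A),P(B)]))
T=d["top"]
for n,p,z in [("small bow",(191,264),20),("tip",(187,236),5),("big bow",(167,305),20),("bigtip",(163,347),5),("lockface",(336,252),32),("knob",(283,201),219)]:print(n,onz(T,p,z).round())
```

```text
small bow [415. 316.  20.]
tip [489. 332.   5.]
big bow [310. 373.  20.]
bigtip [205. 382.   5.]
lockface [447. -53.  32.]
knob [537.  72. 219.]
```

View pics/crop1.png

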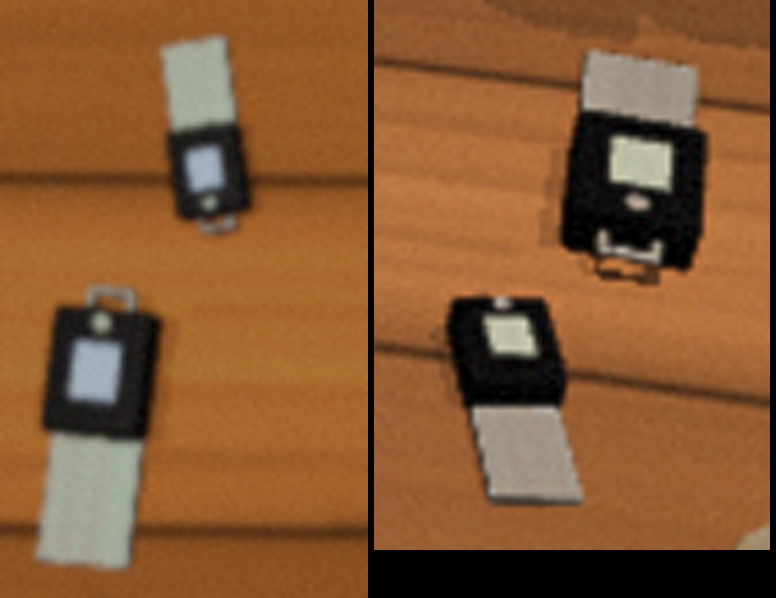

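The crop confirms it: the smaller key, with its bow centre at about top pixel (190,262) and blade tip at (187.4,234.5), is the one meant. The larger one has its blade pointing at the robot.

```bash
cat >> h.py <<'E'
from scipy.spatial.transform import Rotation as Ro
def Rdown(yaw):  # tool y along -desk y rotated by yaw; x along +x?
    c,s=np.cos(yaw),np.sin(yaw); return np.array([[-c,-s,0],[-s,c,0],[0,0,-1.]])
def go(p,yaw):
    s=manip.observe();R=np.array(s["ee_rot"]);d=R.T@(np.array(p)-s["eef_pos"])
    rv=Ro.from_matrix(R.T@Rdown(yaw)).as_rotvec()
    print("pos",np.round(s["eef_pos"],1),"d_tool",d.round(1),"rv",rv.round(3),"f",np.round(s["force"],1),"w",round(s["width"],1),"t",s["clock"])
E
python3 - <<'E'
from h import *
im=viewer.get_image("wrist");print(np.round(im["tool_from_camera"],3),im["fx"])
go([400,310,230],0.21)
E
```

```text
[[ 1.00000e-03 -9.65000e-01 -2.61000e-01  7.61740e+01]
 [ 1.00000e+00  0.00000e+00  2.00000e-03 -1.42400e+00]
 [-2.00000e-03 -2.61000e-01  9.65000e-01 -1.78374e+02]
 [ 0.00000e+00  0.00000e+00  0.00000e+00  1.00000e+00]] 424.14436787501427
pos [182.8 544.7 204.8] d_tool [-280.6 -153.5  -25. ] rv [-0.001 -0.    -0.534] f [-0.2 -0.3 -0.3] w 94.2 t 0.15
```

```bash
python3 -m pendant '94 -35 -19 -3 0 0 0;94 -35 -19 -3 0 0 0;94 -35 -19 -3 0 0 0;94 -35 -19 -3 0 0 0;94 -35 -19 -3 0 0 0;94 -35 -19 -3 0 0 0;94 -35 -19 -3 0 0 0;94 -35 -19 -3 0 0 0;94 0 0 0 0 0 -0.178;94 0 0 0 0 0 -0.178;94 0 0 0 0 0 -0.178;94 0 0 0 0 0 0;94 0 0 0 0 0 0'
cat > kk.py <<'E'
from h import *
import sys,pickle
s=manip.observe();im=snap("wrist",sys.argv[1]);C=cam(im,s)
pickle.dump(C,open(sys.argv[1]+".pkl","wb"));go([400,310,230],0.21)
for X in([415,316,20],[489,332,5]):print(proj(C,X))
E
python3 kk.py pics/w1.png
```

```text
clock: 1.78
eef_pos: [399.9, 311.9, 229.3]
ee_rot: [[-0.978, -0.206, -0.0], [-0.206, 0.978, -0.0], [0.0, -0.0, -1.0]]
force: [0.4, -0.2, 0.8]
width: 94.0
grasp_force: 0.0
pos [400.  312.  229.4] d_tool [ 0.4 -1.9 -0.6] rv [ 0.    -0.    -0.002] f [-0.3 -0.7 -0.2] w 94.3 t 1.825
[316.79700364 219.78934714]
[316.98850476 288.6051327 ]
```

View pics/w1.png

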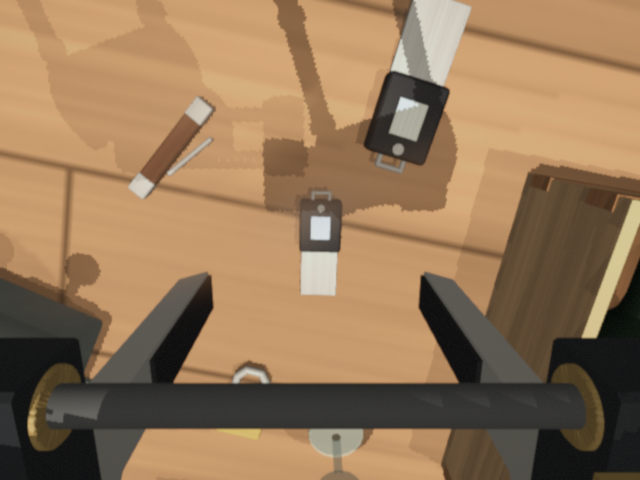

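The wrist view shows the small key with its bow at about (320,225) and blade tip at (319,294). It is well aligned with the tool.

Run:
```python
from h import *
import pickle
C=pickle.load(open("pics/w1.png.pkl","rb"))
b=onz(C,(320.5,225.5),20);t=onz(C,(318.8,294.5),3);print(b,t,np.linalg.norm((t-b)[:2]),np.arctan2(*(t-b)[1::-1]))
go([b[0]-10,b[1],130],np.arctan2(*(t-b)[1::-1]))
```

```text
[419.68922548 320.56545891  20.        ] [495.80601485 335.36414822   3.        ] 77.54203265960604 0.19202526236333015
pos [400.  312.  229.4] d_tool [-11.3   6.4  99.4] rv [ 0.    -0.     0.016] f [-0.3 -0.7 -0.2] w 94.3 t 1.825
```

```bash
python3 -m pendant '94 -3 2 25 0 0 0.016;94 -3 2 25 0 0 0;94 -3 1 25 0 0 0;94 -2 1 24 0 0 0;94 0 0 0 0 0 0;94 0 0 0 0 0 0'
python3 kk.py pics/w2.png
python3 - <<'E'
from h import *
for f in("pics/w1.png","pics/w2.png"):
    i=cv2.imread(f);g=cv2.cvtColor(i,cv2.COLOR_BGR2HSV)
    m=((g[...,2]<75)&(g[...,1]<110)).astype(np.uint8);m=cv2.morphologyEx(m,cv2.MORPH_CLOSE,np.ones((15,15)))
    n,l,s,c=cv2.connectedComponentsWithStats(m)
    for k in range(1,n):
        if s[k,4]>800: print(f,"dark",s[k],c[k])
    m=((g[...,2]>140)&(g[...,1]<50)).astype(np.uint8)
    n,l,s,c=cv2.connectedComponentsWithStats(m)
    for k in range(1,n):
        if s[k,4]>200: print(f,"light",s[k],c[k])
E
```

```text
clock: 2.58
eef_pos: [410.1, 320.3, 131.3]
ee_rot: [[-0.981, -0.193, 0.001], [-0.193, 0.981, 0.001], [-0.001, 0.0, -1.0]]
force: [0.5, -0.4, -0.6]
width: 93.9
grasp_force: 0.0
pos [410.3 320.5 131.6] d_tool [ 11.9  -8.2 -98.4] rv [ 0.001  0.002 -0.016] f [-0.4 -0.6  0.2] w 93.9 t 2.625
[308.84357829 235.71507442]
[311.24224486 322.87797355]
pics/w1.png dark [ 365   72   84   92 4034] [405.58973723 117.2027764 ]
pics/w1.png dark [    0   264   640   216 54386] [314.87822234 391.87136395]
pics/w1.png light [ 391    0   80   86 4497] [430.68356682  38.92439404]
pics/w1.png light [185  97  27  28 424] [198.54009434 110.47641509]
pics/w1.png light [ 390   97   38   44 1069] [408.07109448 118.33956969]
pics/w1.png light [167 138  45  37 231] [188.90909091 156.42424242]
pics/w1.png light [129 173  25  26 375] [140.69066667 185.56266667]
pics/w1.png light [310 216  21  24 486] [319.85596708 227.51440329]
pics/w1.png light [ 301  252   36   43 1516] [318.22295515 272.78430079]
pics/w1.png light [232 368  37  15 264] [249.625      374.88257576]
pics/w1.png light [ 309  429   54   28 1058] [335
[... 171 characters left out ...]
s/w2.png dark [    0   276   640   204 48141] [330.91429343 400.62084294]
pics/w2.png light [ 405    0   90   52 3220] [451.25745342  20.27670807]
pics/w2.png light [ 404   68   54   60 2049] [429.92191313  97.5363592 ]
pics/w2.png light [129  73  36  38 773] [146.9767141   91.71927555]
pics/w2.png light [110 129  58  50 444] [138.34684685 154.1036036 ]
pics/w2.png light [ 59 177  33  34 643] [ 75.06842924 193.58942457]
pics/w2.png light [300 232  26  30 760] [312.79473684 246.57236842]
pics/w2.png light [ 290  277   46   54 2433] [312.36868064 303.05795314]
pics/w2.png light [202 429  51  37 655] [228.96641221 443.29923664]
pics/w2.png light [317 473  43   7 208] [338.22115385 476.75      ]
```

View pics/w2.png

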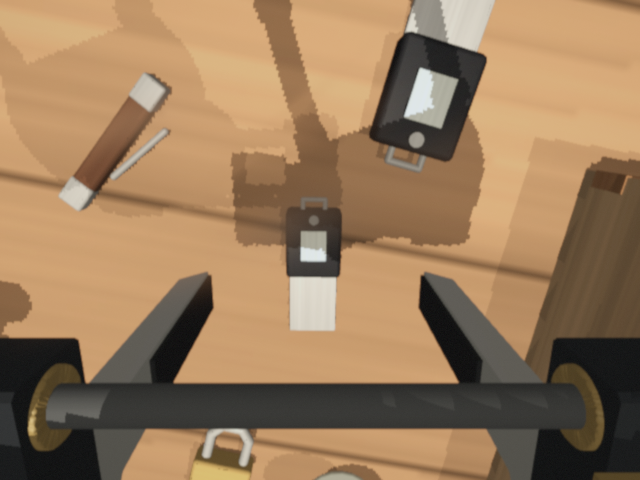

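The small key now has its bow at (314,241) and blade tip at (312.5,331). It is straight in the image, so the yaw is about 0.194. The fingers straddle its line.

Run:
```python
from h import *
import pickle
C=[pickle.load(open(f"pics/w{k}.png.pkl","rb")) for k in(1,2)]
for n,a,b in [("label",(319.9,227.5),(312.8,246.6)),("tip",(318.7,295),(312.7,331)),("bladeroot",(318.5,252),(313,276.5))]:print(n,tri(C[0],a,C[1],b))
b=onz(C[1],(314,242),20);t=onz(C[1],(312.7,331),3);print(b,t,np.linalg.norm((t-b)[:2]),np.arctan2(*(t-b)[1::-1]))
r=onz(C[1],(313,208),20),onz(C[1],(313,276),18);print(r)
go([417,320,4],0.194)
```

```text
label (array([418.58887124, 319.6037115 ,  32.51486272]), np.float64(0.008614598426150458))
tip (array([494.46124147, 334.58976668,   7.46801277]), np.float64(0.6842723280083097))
bladeroot (array([450.58306601, 325.63913824,   4.41466538]), np.float64(0.5393457759192621))
[418.85382191 320.48055568  20.        ] [496.80287034 334.68869132   3.        ] 79.23335957356859 0.18029532694491485
(array([394.76151098, 315.04600539,  20.        ]), array([445.06737093, 324.87236706,  18.        ]))
pos [410.3 320.5 131.6] d_tool [ -6.2  -1.8 127.6] rv [ 0.001  0.002 -0.   ] f [-0.4 -0.6  0.2] w 93.9 t 2.625
```

```bash
python3 -m pendant '94 -9 -2.4 20 0 0 0;94 0 0 30 0 0 0;94 0 0 30 0 0 0;94 0 0 25 0 0 0;94 0 0 15 0 0 0;94 0 0 7.5 0 0 0;94 0 0 0 0 0 0;94 0 0 0 0 0 0;30 0 0 0 0 0 0;30 0 0 0 0 0 0;30 0 0 0 0 0 0;30 0 0 0 0 0 0;30 0 0 0 0 0 0'
```

```text
clock: 4.25
eef_pos: [418.9, 319.4, 3.0]
ee_rot: [[-0.981, -0.193, -0.0], [-0.193, 0.981, 0.0], [-0.0, 0.0, -1.0]]
force: [-1.1, -0.3, 0.0]
width: 47.2
grasp_force: 0.0
```

```bash
python3 -m pendant '30 0 0 0 0 0 0;30 0 0 0 0 0 0;30 0 0 0 0 0 0;30 0 0 0 0 0 0'
python3 - <<'E'
from h import *
import pickle
d=pickle.load(open("cams.pkl","rb"))
b=cv2.imread("pics/scene0.png");B=cv2.resize(b[205:365,225:375],None,fx=3.7,fy=3.7,interpolation=cv2.INTER_CUBIC)
a=cv2.imread("pics/top0.png")
cv2.imwrite("pics/crop2.png",cv2.resize(a[145:262,258:388],None,fx=5,fy=5,interpolation=cv2.INTER_CUBIC))
E
```

```text
clock: 4.75
eef_pos: [418.9, 319.5, 3.0]
ee_rot: [[-0.981, -0.193, -0.0], [-0.193, 0.981, 0.0], [-0.0, 0.0, -1.0]]
force: [-0.9, 0.0, -0.1]
width: 39.7
grasp_force: 30.0
```

View pics/crop2.png

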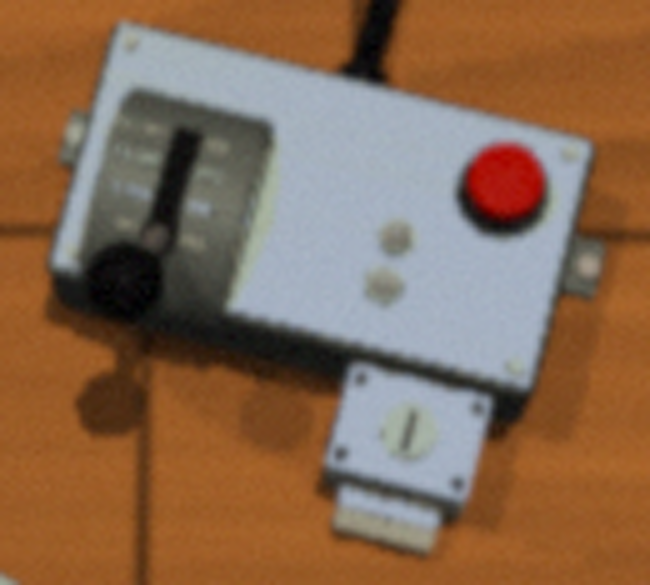

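The fingers hold the bow at 39.7 mm, which matches its 40 mm width. In the desk crop, at 5x from (258,145), the top corners are at (118,25), (592,148), (528,392) and (52,272). The knob is at (125,278), the mushroom at (506,183), the lock's front top edge runs from (325,473) to (465,507), and the ledge lies in front of it.

Run:
```python
from h import *
import pickle
d=pickle.load(open("cams.pkl","rb"));T=d["top"]
f=lambda p,z:onz(T,(p[0]/5+258-.4,p[1]/5+145-.4),z)
c=[f(p,94) for p in((118,25),(592,148),(528,392),(52,272))]
for i in range(4):
    v=c[(i+1)%4]-c[i];print(c[i].round(1),np.linalg.norm(v).round(1),np.arctan2(v[1],v[0]).round(3))
k=f((125,278),219);L=f((325,473),68);Rr=f((465,507),68);bL=f((335,522),25);bR=f((438,550),25)
print("knob",k,"lock",L,Rr,np.linalg.norm(L-Rr),"ledge end",bL,bR,"mush",f((506,183),128))
yaw=np.arctan2(*( (c[0]+c[1]-c[2]-c[3])[1::-1]));print("yaw",yaw,np.arctan2(*(c[0]+c[3]-c[1]-c[2])[1::-1])-np.pi/2)
m=(L+Rr)/2;print("mouth est",m)
```

```text
[695.5  86.3  94. ] 243.7 -1.826
[ 634.1 -149.5   94. ] 127.0 2.887
[ 511.1 -117.5   94. ] 241.4 1.327
[569.3 116.7  94. ] 129.8 -0.237
knob [539.21558212  73.4250892  219.        ] lock [474.19000287 -18.75461091  68.        ] [457.73777142 -88.16379334  68.        ] 71.33239463415498 ledge end [455.61320505 -24.403118    25.        ] [441.69828174 -76.81912084  25.        ] mush [ 607.38970564 -104.64385371  128.        ]
yaw -0.2456057981822503 -0.24921807030614263
mouth est [465.96388714 -53.45920212  68.        ]
```

```bash
python3 - <<'E'
from h import *
R=np.array(manip.observe()["ee_rot"])
print(R.T@(np.array([437,-46,270])-[418.9,319.5,3]))
E
python3 -m pendant '30 0 0 -10 0 0 0;30 0 0 -30 0 0 0;30 0 0 -50 0 0 0;30 0 0 -60 0 0 0;30 0 0 -60 0 0 0;30 0 0 -57 0 0 0;30 8.8 -45 0 0 0 0;30 8.8 -45 0 0 0 0;30 8.8 -45 0 0 0 0;30 8.8 -45 0 0 0 0;30 5 -45 0 0 0 0;30 5 -45 0 0 0 0;30 4 -45 0 0 0 0;30 4 -47 0 0 0 0;30 0 0 0 0 0 0.147;30 0 0 0 0 0 0.147;30 0 0 0 0 0 0.147;30 0 0 0 0 0 0;30 0 0 0 0 0 0'
python3 kk.py pics/w3.png
```

```text
[  52.77371201 -362.07817161 -267.06027965]
clock: 7.12
eef_pos: [436.4, -46.0, 270.2]
ee_rot: [[-0.97, 0.242, 0.0], [0.242, 0.97, -0.0], [-0.0, 0.0, -1.0]]
force: [-0.0, 0.2, -1.3]
width: 39.9
grasp_force: 30.0
pos [436.4 -46.  270.1] d_tool [121.7 336.5  40.1] rv [ 0.     0.    -0.455] f [-0.7  0.4 -2. ] w 39.8 t 7.175
[677.6415164  83.661661 ]
[683.23185923 154.32085994]
```

View pics/w3.png

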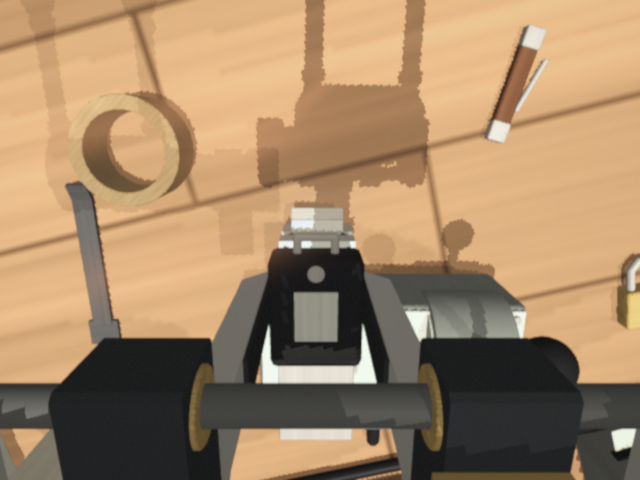

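The wrist view shows the ledge at columns 291-343, rows 207-230. The lock's upper front edge is near rows 232-248, columns 279-356. The held key's bow centre is at column 316 and its blade runs 280-352, so it is centred.

Run:
```python
from h import *
import pickle
C=pickle.load(open("pics/w3.png.pkl","rb"))
g=cv2.cvtColor(cv2.imread("pics/w3.png"),cv2.COLOR_BGR2HSV)
print("col310 V",g[200:262,305,2].tolist());print("S",g[200:262,305,1].tolist())
for r in(211,222,236,243): 
    print(r,[(x) for x in range(260,380) if (g[r,x,1]<60)!=(g[r,x-1,1]<60)])
ex=np.array([.97,-.2445,0]);ey=np.array([.2445,.97,0]);m=np.array([466,-53.5,32])
for n,X in[("mouth",m),("ledgeL12",m-12*ex+26*ey),("ledgeR12",m-12*ex-26*ey),("end",m-21*ex),("topL",m+36*ey+[0,0,36]),("topR",m-36*ey+[0,0,36])]:print(n,proj(C,X).round(1))
```

```text
col310 V [219, 201, 176, 160, 152, 150, 154, 175, 209, 227, 229, 227, 227, 229, 229, 229, 229, 229, 224, 215, 224, 240, 243, 243, 244, 244, 240, 223, 199, 180, 166, 154, 142, 134, 135, 140, 144, 142, 136, 133, 157, 214, 241, 246, 247, 247, 240, 208, 134, 67, 55, 51, 49, 47, 45, 44, 41, 41, 39, 39, 36, 35]
S [102, 105, 107, 107, 106, 105, 99, 64, 34, 26, 23, 24, 24, 23, 23, 24, 23, 23, 23, 12, 2, 7, 7, 7, 8, 7, 7, 3, 12, 27, 34, 36, 41, 42, 42, 38, 35, 34, 38, 36, 11, 6, 6, 6, 7, 7, 6, 9, 6, 42, 79, 80, 73, 76, 74, 70, 75, 56, 59, 52, 42, 36]
211 [292, 343]
222 [291, 343]
236 [282, 353]
243 [278, 356]
mouth [315.9 227.3]
ledgeL12 [341.8 215.8]
ledgeR12 [290.1 215.7]
end [316. 207.]
topL [354.7 237. ]
topR [277.4 236.8]
```

Run:
```python
from h import *
import pickle
C=pickle.load(open("pics/w3.png.pkl","rb"));R0=np.array(manip.observe()["ee_rot"]);p0=np.array([436.4,-46,270.1])
print(C[2]);i=cv2.imread("pics/w3.png");
tl=lambda p,z:(R0.T@(onz(C,p,z)-p0)).round(2)
for r in(370,375,378):
    v=i[r].max(1).astype(int);xs=[x for x in range(240,400) if (v[x]>150)!=(v[x-1]>150)];print(r,xs)
v=i[330,255:380].max(1);print(v.tolist())
print("label",tl((316,317),287),"bow",tl((316.5,317),287),"blade",tl((316,375),272))
print("ledge",tl((317.2,219.5),32),"top",tl((317.3,240.3),68), "end",tl((317,207),23))
```

```text
[[424.14436788   0.         315.55776343]
 [  0.         424.14436788 232.94622805]
 [  0.           0.           1.        ]]
370 [259, 261, 262, 374]
375 [257, 261, 262, 375]
378 [257, 376]
[27, 23, 23, 21, 23, 22, 22, 22, 24, 24, 29, 89, 180, 224, 191, 108, 39, 24, 23, 24, 25, 25, 23, 24, 26, 27, 25, 28, 22, 24, 25, 26, 24, 24, 24, 21, 24, 26, 50, 99, 136, 145, 145, 145, 143, 144, 145, 144, 147, 148, 149, 148, 147, 145, 145, 146, 146, 146, 148, 148, 148, 147, 146, 145, 143, 142, 143, 147, 148, 149, 150, 150, 148, 148, 146, 146, 145, 145, 145, 146, 146, 136, 92, 43, 28, 26, 23, 26, 24, 25, 25, 24, 22, 24, 23, 24, 29, 32, 35, 32, 34, 32, 29, 27, 24, 34, 101, 188, 224, 187, 103, 36, 23, 24, 23, 23, 25, 24, 20, 24, 26, 27, 26, 26, 41]
label [ -3.71  -0.84 -16.9 ] bow [ -3.71  -0.63 -16.9 ] blade [-41.25  -0.73  -1.9 ]
ledge [-22.4    1.18 238.1 ] top [-33.82   1.09 202.1 ] end [-11.4   1.  247.1]
```

```bash
python3 -m pendant '30 28 0.4 0 0 0 0;30 28 0.4 0 0 0 0;30 27 0.4 0 0 0 0;30 0 0 50 0 0 0;30 0 0 50 0 0 0;30 0 0 50 0 0 0;30 0 0 50 0 0 0;30 0 0 23 0 0 0;30 0 0 10 0 0 0;30 0 0 0 0 0 0;30 -15 0 0 0 0 0;30 -10 0 0 0 0 0;30 -6 0 0 0 0 0;30 0 0 0 0 0 0;30 0 0 0 0 0 0'
python3 kk.py pics/w4.png
python3 - <<'E'
from h import *
snap("scene","pics/s4.png")
E
```

```text
clock: 9.05
eef_pos: [386.0, -32.1, 36.9]
ee_rot: [[-0.97, 0.244, -0.001], [0.244, 0.97, 0.0], [0.001, 0.0, -1.0]]
force: [0.1, -1.3, -1.8]
width: 39.9
grasp_force: 30.0
pos [385.9 -32.   36.9] d_tool [  70.   335.1 -193.1] rv [ 0.    -0.001 -0.457] f [-0.   0.3 -1.9] w 39.7 t 9.1
[1069.62633691  162.71040582]
[1025.05642819  288.012982  ]
```

View pics/w4.png

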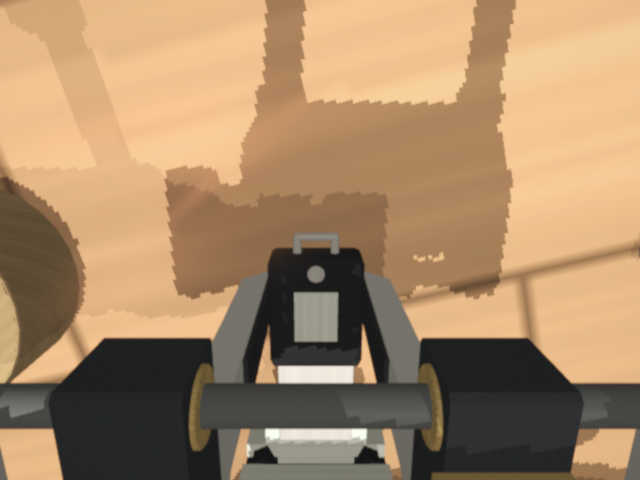

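Blade and ledge are both centred on about column 317 (ledge edges 268 and 366, lock 242-392). I'll go in slowly and watch the force.

```bash
python3 -m pendant '30 -5 0 0 0 0 0;30 -5 0 0 0 0 0;30 -5 0 0 0 0 0;30 -5 0 0 0 0 0;30 0 0 0 0 0 0'
```

```text
clock: 9.78
eef_pos: [406.5, -37.3, 36.9]
ee_rot: [[-0.97, 0.244, 0.0], [0.244, 0.97, -0.0], [-0.0, 0.0, -1.0]]
force: [0.7, 0.0, -1.8]
width: 39.8
grasp_force: 30.0
```

```bash
python3 -m pendant '30 -5 0 0 0 0 0;30 -5 0 0 0 0 0;30 -5 0 0 0 0 0;30 -5 0 0 0 0 0;30 -5 0 0 0 0 0;30 -5 0 0 0 0 0;30 0 0 0 0 0 0'
```

```text
clock: 10.65
eef_pos: [435.5, -44.6, 37.0]
ee_rot: [[-0.97, 0.244, 0.0], [0.244, 0.97, -0.0], [-0.0, 0.0, -1.0]]
force: [-0.0, -0.4, -1.5]
width: 39.8
grasp_force: 30.0
```

```bash
python3 -m pendant '30 -3 0 0 0 0 0;30 -3 0 0 0 0 0;30 -2 0 0 0 0 0;30 -1 0 0 0 0 0;30 0 0 0 0 0 0'; python3 -m pendant '30 -1.5 0 0 0 0 0;30 -1.5 0 0 0 0 0;30 0 0 0 0 0 0'
```

```text
clock: 11.28
eef_pos: [442.5, -46.3, 36.7]
ee_rot: [[-0.97, 0.244, -0.002], [0.244, 0.97, 0.001], [0.002, 0.0, -1.0]]
force: [-2.5, 0.5, -0.8]
width: 39.6
grasp_force: 30.0
clock: 11.65
eef_pos: [442.5, -46.2, 36.3]
ee_rot: [[-0.97, 0.244, -0.008], [0.244, 0.97, 0.002], [0.008, 0.0, -1.0]]
force: [-6.9, 1.8, 3.7]
width: 40.0
grasp_force: 30.0
```

```bash
python3 -m pendant '30 2 0 0 0 0 0;30 0 0 1 0 0 0;30 0 0 1 0 0 0;30 0 0 0 0 0 0'; python3 -m pendant '30 -2 0 0 0 0 0;30 -1.5 0 0 0 0 0;30 -1 0 0 0 0 0;30 0 0 0 0 0 0;30 0 0 0 0 0 0'
```

```text
clock: 12.15
eef_pos: [442.5, -46.2, 34.9]
ee_rot: [[-0.97, 0.244, -0.004], [0.244, 0.97, 0.001], [0.004, 0.0, -1.0]]
force: [-6.3, 1.9, 4.7]
width: 40.0
grasp_force: 30.0
clock: 12.78
eef_pos: [442.6, -46.3, 34.8]
ee_rot: [[-0.97, 0.244, -0.012], [0.244, 0.97, 0.003], [0.012, 0.0, -1.0]]
force: [-13.4, 2.8, 12.6]
width: 39.8
grasp_force: 30.0
```

Run:
```python
from h import *
import pickle
s=manip.observe();im=snap("wrist","pics/w5.png")
a=cv2.imread("pics/w5.png");A=a[200:480,200:440]
snap("scene","pics/s5.png");t=cv2.imread("pics/s5.png")
B=cv2.resize(t[215:335,225:345],None,fx=4,fy=4,interpolation=cv2.INTER_CUBIC)
A=cv2.resize(A,(320,373));A=cv2.copyMakeBorder(A,0,480-373,0,0,0)
cv2.imwrite("pics/c5.png",np.hstack([A,B]))
```

```text
(no output)
```

View pics/c5.png

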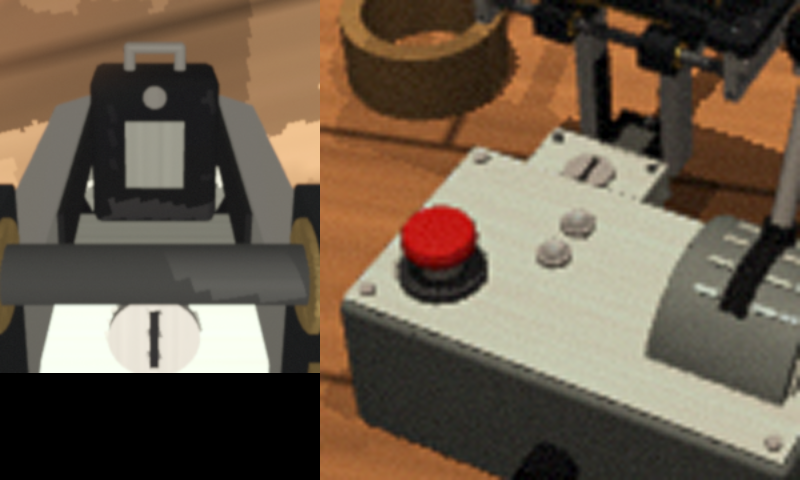

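The wrist crop shows the bow's front edge directly on the lock's dark face, with no blade visible. The arm stopped there under a 13 N push, so the key is home. I'll relax and release.

```bash
python3 -m pendant '30 2 0 -1.5 0 0 0;30 1 0 -1 0 0 0;30 0 0 0 0 0 0;75 0 0 0 0 0 0;75 0 0 0 0 0 0;75 0 0 0 0 0 0;75 0 0 0 0 0 0;75 0 0 0 0 0 0;75 0 0 0 0 0 0'; python3 -m pendant '75 0 0 -10 0 0 0;75 0 0 -20 0 0 0;75 0 0 -40 0 0 0;75 0 0 -40 0 0 0;75 0 0 -60 0 0 0;75 0 0 -60 0 0 0;75 0 0 -6 0 0 0;75 0 0 0 0 0 0'
python3 kk.py pics/w6.png
```

```text
clock: 14.0
eef_pos: [446.2, -47.3, 37.5]
ee_rot: [[-0.97, 0.244, 0.0], [0.244, 0.97, 0.0], [-0.0, 0.0, -1.0]]
force: [0.2, -0.6, 0.1]
width: 75.3
grasp_force: 0.0
clock: 15.0
eef_pos: [445.8, -47.2, 273.7]
ee_rot: [[-0.97, 0.244, 0.001], [0.244, 0.97, -0.0], [-0.001, 0.0, -1.0]]
force: [0.0, -0.3, -0.5]
width: 75.2
grasp_force: 0.0
pos [445.2 -47.  272.6] d_tool [131.  335.1  42.8] rv [ 0.001 -0.002 -0.457] f [-0.1  0.5  0.2] w 75.3 t 15.05
[675.51760088  72.5285301 ]
[681.3760991  143.81620621]
```

View pics/w6.png

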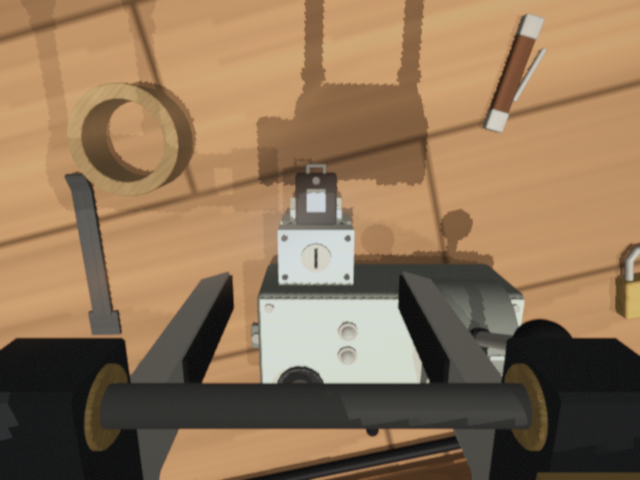

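The key sits in the lock with its bow at columns 296-336, rows 172-223 and the lock's top front edge at row ~230. I'll check the gap numerically and measure the knob.

Run:
```python
from h import *
import pickle
C=pickle.load(open("pics/w6.png.pkl","rb"));d=pickle.load(open("cams.pkl","rb"))
i=cv2.imread("pics/w6.png").max(2)
for c in(302,330): print(c,i[165:236,c].tolist())
ex=np.array([.97,-.2445,0])
for r,z in((172,52),(223.5,52),(231,68)):print(r,onz(C,(316.5,r),z)@ex)
b=cv2.imread("pics/scene0.png");g=b.max(2)
m=((g<60)[205:245,335:365]).astype(np.uint8);n,l,s,ce=cv2.connectedComponentsWithStats(m);print(s,ce+[335,205])
P=cam(viewer.get_image("scene"));
for p in((350.5,224),):print(tri(d["top"],(282.6,200.2),d["scene"],p))
```

```text
302 [105, 94, 81, 74, 76, 79, 76, 64, 52, 51, 53, 55, 58, 58, 59, 62, 62, 63, 66, 67, 68, 70, 72, 74, 74, 76, 78, 82, 91, 97, 99, 100, 100, 101, 102, 103, 105, 105, 105, 106, 107, 107, 107, 109, 108, 109, 109, 109, 110, 110, 110, 111, 109, 110, 109, 109, 108, 107, 104, 105, 112, 118, 121, 125, 150, 190, 210, 214, 215, 215, 215]
330 [114, 123, 127, 128, 129, 125, 115, 91, 64, 56, 57, 62, 65, 65, 67, 68, 69, 71, 73, 74, 75, 76, 78, 80, 80, 80, 84, 91, 96, 99, 100, 101, 101, 101, 102, 103, 103, 103, 102, 103, 102, 103, 103, 103, 103, 103, 103, 101, 101, 100, 100, 100, 97, 98, 98, 96, 95, 94, 90, 89, 98, 108, 111, 114, 145, 190, 212, 216, 217, 217, 217]
172 416.7616310754107
223.5 466.67138995760905
231 469.9478579834727
[[  0   0  30  40 934]
 [  7  10  18  20 260]
 [ 11  30   4   3   6]] [[349.36616702 224.56852248]
 [350.02692308 223.98846154]
 [347.5        236.        ]]
(array([539.31427531,  74.12919479, 218.08345233]), np.float64(1.3176578000610994))
```

The bow front measures 467-467.6 along the desk's x and the face 468.4, which agrees within calibration error. It also stopped hard under the push, so the key is home. The two views put the knob at (539.3, 74.1, 218), against an expected height of 219. Next I'll work out the move to the lever.

Run:
```python
from h import *
go([539.3,74,199.5],-0.247)
s=manip.observe();snap("wrist","pics/w7.png")
```

```text
pos [444.9 -46.9 271.9] d_tool [-62.2 140.3  72.3] rv [ 0.    -0.003  0.   ] f [-0.4  0.1 -0.1] w 74.8 t 15.1
```

```bash
python3 -m pendant '75 -16 35 0 0 0 0;75 -16 35 0 0 0 0;75 -15 35 0 0 0 0;75 -15 35 0 0 0 0;75 0 0 0 0 0 0;75 0 0 20 0 0 0;75 0 0 20 0 0 0;75 0 0 20 0 0 0;75 0 0 12 0 0 0;75 0 0 0 0 0 0;20 0 0 0 0 0 0;20 0 0 0 0 0 0;20 0 0 0 0 0 0;20 0 0 0 0 0 0;20 0 0 0 0 0 0;20 0 0 0 0 0 0'
```

```text
clock: 17.15
eef_pos: [540.5, 73.3, 201.7]
ee_rot: [[-0.97, 0.244, 0.0], [0.244, 0.97, -0.0], [-0.0, -0.0, -1.0]]
force: [-1.0, -0.5, 2.4]
width: 34.8
grasp_force: 30.0
```

```bash
python3 -m pendant '20 -11.2 0 -4.6 0 0 0;20 -11.2 0 -4.1 0 0 0;20 -11.6 0 -3 0 0 0;20 -11.7 0 -2.4 0 0 0;20 -2 0 0 0 0 0;20 0 0 0 0 0 0'
python3 - <<'E'
from h import *
s=manip.observe();e=np.array(s["eef_pos"]);d=e-[540.5,73.3,201.7]
x=d@[.97,-.2445,0];print("dx",x,"dy",d@[.2445,.97,0],"dz",d[2],"q from x",.45+np.arcsin((x-69.6)/160),s["force"],s["width"])
E
```

```text
clock: 17.9
eef_pos: [585.5, 61.9, 215.3]
ee_rot: [[-0.97, 0.244, -0.003], [0.244, 0.97, 0.0], [0.003, -0.0, -1.0]]
force: [-4.4, 0.5, 1.5]
width: 34.7
grasp_force: 30.0
dx 46.47259350565295 dy -0.020819634090591756 dz 13.585165337518958 q from x 0.30494556768897874 [-4.36370528  0.52253898  1.50333786] 34.70837556552084
```

```bash
python3 -m pendant '20 0 0 0 0 0 0;20 0 0 0 0 0 0;20 0 0 0 0 0 0;20 0 0 0 0 0 0;20 0 0 0 0 0 0;20 0 0 0 0 0 0;20 -11.9 0 -1.4 0 0 0;20 -11.9 0 -0.5 0 0 0;20 -11.9 0 0.5 0 0 0;20 -11.9 0 1.2 0 0 0;20 0 0 0 0 0 0;20 0 0 0 0 0 0'
cat > q.py <<'E'
from h import *
s=manip.observe();e=np.array(s["eef_pos"]);d=e-[540.5,73.3,201.7]
x=d@[.97,-.2445,0];print("dx",x,"dy",d@[.2445,.97,0],"dz",d[2],"q from x",.45+np.arcsin((x-69.6)/160),s["force"],s["width"],s["ft_torque"])
E
python3 q.py
```

```text
clock: 19.4
eef_pos: [633.8, 49.9, 216.0]
ee_rot: [[-0.97, 0.244, 0.002], [0.244, 0.97, -0.0], [-0.002, 0.0, -1.0]]
force: [-0.5, 0.2, 0.8]
width: 19.9
grasp_force: 0.0
dx 96.21655639888641 dy 0.1615990649092673 dz 14.289341044240217 q from x 0.6171304559454984 [-0.54562734  0.17329206  0.82560041] 19.947431450758447 [ 0.00130828 -0.02089165 -0.00447683]
```

The knob slipped out of the grip, so the lever has sprung back. I'll start the lever sequence again, this time pushing the knob from the front with closed fingers, which can't slip. First I go over the knob and down in front of it.

```bash
python3 -m pendant '0 0 0 -25 0 0 0;0 0 0 -30 0 0 0;0 35 0 0 0 0 0;0 35 0 0 0 0 0;0 35 0 0 0 0 0;0 38 0 0 0 0 0;0 0 0 0 0 0 0;0 0 0 25 0 0 0;0 0 0 25 0 0 0;0 0 0 15 0 0 0;0 0 0 0 0 0 0;0 -5 0 0 0 0 0;0 0 0 0 0 0 0;0 0 0 0 0 0 0'; python3 q.py
python3 - <<'E'
from h import *
im=snap("scene","pics/s8.png");C=cam(im);b=cv2.imread("pics/s8.png");a=cv2.imread("pics/scene0.png")
s=manip.observe();print("tip px",proj(C,s["eef_pos"]))
D=cv2.absdiff(a,b).max(2)
for y in range(208,300,4): print(y,"".join("#" if D[y,x]>35 else("k" if b[y,x].max()<60 else ".") for x in range(310,385)))
E
```

```text
clock: 21.15
eef_pos: [499.5, 83.8, 206.3]
ee_rot: [[-0.97, 0.244, 0.001], [0.244, 0.97, 0.0], [-0.001, 0.0, -1.0]]
force: [-0.5, 0.1, 0.3]
width: 1.0
grasp_force: 0.0
dx -42.32844136537673 dy 0.15012854151495575 dz 4.616119600481454 q from x -0.32477142535308384 [-0.53936173  0.08023755  0.2762176 ] 0.9512251710051288 [-0.03142644 -0.02235554  0.00410825]
tip px [358.13697732 217.09623036]
208 .........................................################.........#########
212 .........................................###############.........##########
216 ....................................kkkkkkkkkk####...............##########
220 ................................kkkkkkkkkkkkkkkkk#.........################
224 ................................kkkkkkkkkkkkkkkkkk.......##################
228 ................................kkkkkkkkkkkkkkkk.........##################
232 .....................................kkkkkkk............#########..........
236 ....................................k.................##########...........
240 .......................................................#######
[... 433 characters left out ...]
....................k..............########.................
268 ...........................#......#######....###########################kk#
272 ..........................kkkkkkkkk########################################
276 .......................kkkkkkkkkk.......###################################
280 ....................kkkkkkkkk...................k.#########################
284 ..................kkkkkkkk.................kk......########################
288 ................kkkkkkkk..................................#################
292 ...............kkkkkkk..................................kk###############..
296 ......................................................kkk....####...#######
```

The scene pixels show the knob exactly at its rest place, (341-357, 216-232), so the lever has returned. I'll approach to contact.

```bash
python3 -m pendant '0 -6 0 0 0 0 0;0 -5 0 0 0 0 0;0 0 0 0 0 0 0'; python3 q.py; python3 -m pendant '0 -2 0 0 0 0 0;0 -2 0 0 0 0 0;0 0 0 0 0 0 0'; python3 q.py
```

```text
clock: 21.58
eef_pos: [510.2, 81.0, 205.7]
ee_rot: [[-0.97, 0.245, 0.0], [0.245, 0.97, 0.0], [-0.0, 0.0, -1.0]]
force: [0.0, -1.6, -0.6]
width: 0.7
grasp_force: 0.0
dx -31.25671809122998 dy 0.04967850659049721 dz 3.9776698349016897 q from x -0.23200976057465234 [ 0.03612611 -1.55662431 -0.64932384] 0.7213244459107996 [0.03552409 0.00038001 0.00083469]
clock: 21.95
eef_pos: [512.9, 80.3, 205.7]
ee_rot: [[-0.97, 0.244, -0.001], [0.244, 0.97, 0.0], [0.001, 0.0, -1.0]]
force: [-2.0, 1.0, 1.0]
width: 0.1
grasp_force: 1.0
dx -28.46475748116203 dy 0.04568050711235599 dz 3.9920998784914445 q from x -0.20973152188922944 [-1.97182112  1.01197132  1.0470618 ] 0.12354216876282156 [0.12481398 0.36357908 0.02865487]
```

```bash
python3 -m pendant '0 -11.2 0 -4.6 0 0 0;0 -11.2 0 -4.1 0 0 0;0 -11.6 0 -3 0 0 0;0 -11.7 0 -2.4 0 0 0;0 -0.5 0 0 0 0 0;0 0 0 0 0 0 0'; sed -i 's/x-69.6/x+28.5-69.6/' q.py; python3 q.py
```

```text
clock: 22.7
eef_pos: [556.7, 69.4, 220.3]
ee_rot: [[-0.97, 0.244, -0.004], [0.244, 0.97, 0.001], [0.004, 0.0, -1.0]]
force: [-5.4, 1.1, 3.8]
width: 0.6
grasp_force: 2.9
dx 16.62557170818379 dy 0.15433106840820585 dz 18.572166312885145 q from x 0.2964319313430468 [-5.415987    1.06925749  3.83857286] 0.5759951370294646 [ 0.27049594  0.96308886 -0.02189307]
```

```bash
cat > kn.py <<'E'
from h import *
import sys
im=snap("scene",sys.argv[1]);C=cam(im);b=cv2.imread(sys.argv[1]).max(2)
ex=np.array([.97,-.2445,0]);q=float(sys.argv[2])
k0=np.array([539.3,74.1,218.1]);f=lambda q:k0+ex*(160*np.sin(q-.45)+69.6)+[0,0,160*np.cos(q-.45)-144.1]
p=proj(C,f(q)).round().astype(int);m=np.zeros_like(b);cv2.circle(m,tuple(int(v) for v in p),14,1,-1)
M=((b<60)&(m>0)).astype(np.uint8);n,l,s,c=cv2.connectedComponentsWithStats(M);k=1+s[1:,4].argmax();print("pred",p,"blob",s[k],c[k])
qs=np.arange(0,1,.005);print("q img",qs[np.argmin([np.linalg.norm(proj(C,f(v))-c[k]) for v in qs])])
E
python3 kn.py pics/s9.png 0.3
```

```text
pred [340 232] blob [331 219  19  27 314] [340.44267516 231.79936306]
q img 0.3
```

```bash
python3 -m pendant '0 -0.5 0 0 0 0 0;0 0 0 0 0 0 0;0 0 0 0 0 0 0;0 0 0 0 0 0 0;0 0 0 0 0 0 0;0 0 0 0 0 0 0;0 -11.9 0 -1.4 0 0 0;0 -11.9 0 -0.5 0 0 0;0 -11.9 0 0.5 0 0 0;0 -11.9 0 1.2 0 0 0;0 -0.5 0 0 0 0 0;0 0 0 0 0 0 0'; python3 q.py; python3 kn.py pics/s10.png 0.6
```

```text
clock: 24.25
eef_pos: [603.9, 57.4, 220.3]
ee_rot: [[-0.97, 0.244, -0.004], [0.244, 0.97, 0.001], [0.004, -0.0, -1.0]]
force: [-5.8, 1.1, 3.8]
width: 0.8
grasp_force: 2.7
dx 65.37089494932447 dy 0.07621077932108278 dz 18.57390255352496 q from x 0.6022809644353397 [-5.79127788  1.13169767  3.80909079] 0.7596568885864403 [ 0.27160394  0.95066585 -0.01007897]
pred [329 247] blob [320 234  19  28 336] [329.27678571 247.25297619]
q img 0.6
```

Both the arm pose and the image say the lever is on notch 2. I'll stay there, then go on to notch 3.

```bash
python3 -m pendant '0 0 0 0 0 0 0;0 0 0 0 0 0 0;0 0 0 0 0 0 0;0 0 0 0 0 0 0;0 0 0 0 0 0 0;0 0 0 0 0 0 0;0 -11.7 0 2.4 0 0 0;0 -11.6 0 3 0 0 0;0 -11.2 0 4.1 0 0 0;0 -11.2 0 4.6 0 0 0;0 -0.5 0 0 0 0 0;0 0 0 0 0 0 0;0 0 0 0 0 0 0'; python3 q.py; python3 kn.py pics/s11.png 0.9
python3 - <<'E'
from h import *
a=cv2.imread("pics/s11.png");b=cv2.imread("pics/s9.png");c=cv2.imread("pics/s5.png")
print("lock area diff s9",cv2.absdiff(a,b)[240:275,270:312].mean())
E
```

```text
clock: 25.92
eef_pos: [648.2, 46.2, 205.9]
ee_rot: [[-0.97, 0.244, -0.004], [0.244, 0.97, 0.001], [0.004, -0.0, -1.0]]
force: [-5.2, 0.5, 3.2]
width: 0.5
grasp_force: 2.9
dx 111.0866719086762 dy 0.0031743650168508833 dz 4.212665962200106 q from x 0.9027239601938751 [-5.17465491  0.50862366  3.19129061] 0.4507294727600352 [0.21049949 1.02874583 0.00204213]
pred [318 269] blob [308 256  24  28 421] [318.51781473 269.87410926]
q img 0.91
lock area diff s9 21.377551020408163
```

```bash
python3 - <<'E'
from h import *
im=snap("top","pics/t12.png");C=cam(im);b=cv2.imread("pics/t12.png").max(2)
ex=np.array([.97,-.2445,0]);m=np.array([468,-54,52])
for d in(-60,-50,-40,-25,-10,-3,4,12):
    p=proj(C,m+d*ex).round().astype(int);print(d,p,b[p[1],p[0]],end=" | ")
E
python3 q.py
```

```text
-60 [331 266] 100 | -50 [332 262] 32 | -40 [333 258] 87 | -25 [334 252] 198 | -10 [336 247] 74 | -3 [336 244] 30 | 4 [337 241] 159 | 12 [338 238] 195 | dx 111.03297380252592 dy -0.028089983816247027 dz 4.209723413897763 q from x 0.9023507832357753 [-5.57011206  0.87557327  4.08726436] 0.4354706602135946 [0.21678944 1.02101959 0.00303967]
```

The bow still spans from -50 to 0 in front of the lock face, with the label in the middle, so the key is still home. The lever is held at about 0.90, so I'm handing in.

```bash
python3 -c "
from bench import order
print(order.close_job())"
```

```text
the job is handed in; nothing more can be done
None
```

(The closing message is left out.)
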